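# Close the treat tin, then hold up a dog biscuit with the tongs

## Task

On this dog-grooming table, first press the lid of the steel treat tin straight down until it is fully home, so that the other treats stay fresh. Then take the kitchen tongs from their rest, close them on the bone-shaped biscuit that lies on the small white disc and lift it about 10 cm clear of the disc, ready for the dog: touch the biscuit only with the tongs and leave the other things on the table where they are. Finish while still holding the tongs shut on the lifted biscuit, keeping it still in the air; do not put it down or let go.

Things in the scene. Friction and masses are not known exactly. Their poses are not given: they have to be found in the camera images.
- tin: round steel treat tin, fixed to the table, 95 mm across, 95 mm high up to its rim, with a light wooden lid; origin at the centre of its underside. The tin and the tong rest stand on either side of the white disc, and may change sides
- tin_lid (a joint): how far the push-on lid has been pressed down, m: 0 = 10 mm above its seat, 0.010 = fully home, its disc on the rim. It slides straight down with about 8 N of friction all the way, stays where it is left, and can be pressed anywhere on top
- tin_lid_top (a point): centre of the flat top face of the lid (disc of 100 mm diameter, 12 mm thick); 107 mm above the table when home
- tong_rest: low wooden rest, fixed to the table: two cross-bars 8 mm thick, 80 mm wide (its own y), 20 mm high, 55 mm behind and 40 mm ahead of its origin (along its x), joined along the middle by a strip 14 mm wide and 8 mm high; origin on the table below the tongs' grip place
- tongs: small steel spring tongs, 220 mm long, about 90 g, lying flat on the rest's bars: the two arms lie side by side and close horizontally. Origin on the middle line at the pivot (25 mm across, wire loop to 32 mm behind it), at mid-height of the 20 mm high strips, 30 mm above the table as they lie; x points from pivot to tips, z up; symmetric about the x-z plane
- tongs_grip (a point): point on the tongs' middle line between their two flat black grip covers (56 mm long, 24 mm high), 85 mm ahead of the pivot, near the centre of mass. Width over the covers: 55 mm when free, 40 mm when they are parallel. Squeezing takes 3 N a side at first, 8 N at 40 mm. The spring presses them on the fingers, so they can be carried half open (47 mm); let open beyond 55 mm they drop
- tongs_tip (a point): point on the middle line between the two tips, 168 mm ahead of the pivot. Each tip is a flat steel strip 16 mm high and 56 mm long (22 mm ahead of this point to 34 mm behind it). Inner gap at this point: about 60 mm when free (55 mm over the covers), 46 mm at 47 mm, 30 mm at 40 mm (tips parallel there), and less down to about 10 mm at 30 mm, where the tongs stop
- tongs_left: the tongs' arm on their own +y side (with its tip); origin at its hinge, 12 mm to +y of the tongs' origin
- tongs_right: the tongs' arm on their own -y side; origin at its hinge, 12 mm to -y of the tongs' origin
- block: round white ceramic disc, fixed to the table, 68 mm across, 30 mm high, on which the biscuit lies; origin at the centre of its underside
- biscuit: hard bone-shaped dog biscuit, 51 mm long (its own x), 32 mm wide over the knobs (y), 16 mm at the waist, 20 mm high, weighing about 22 g, lying flat on the disc; origin at the centre of its underside. Its long axis points roughly away from the robot, so the tongs can reach over it lengthways with one tip on either long side
- biscuit_center (a point): centre of the biscuit, 10 mm above its underside
- shampoo_a: bystander: white round shampoo bottle, 62 mm across, about 175 mm high; origin at the centre of its underside
- shampoo_b: bystander: white round shampoo bottle, 58 mm across, about 160 mm high; origin at the centre of its underside
- spray: bystander: clear spray bottle with a white trigger head, 64 mm across, 159 mm high; origin at the centre of its underside
- brush: bystander: wooden pet brush lying bristles down, about 195 mm long (its own y), 45 mm wide, 29 mm high; origin on its underside: the handle reaches 77 mm to -y, the head ends 118 mm to +y
- comb: bystander: flat steel comb, 170 mm long (its own y), 34 mm wide, 5 mm high, lying between the robot and the white disc; origin on the underside of its back bar (12 mm wide), teeth to its +x
- bowl: bystander: small steel bowl, 90 mm across, 42 mm high; origin at the centre of its underside
- wipes: bystander: white pack of wipes, 150 mm long (its own y) x 85 mm, 50 mm high; origin at the centre of its underside
There are look-alikes about, which are no part of the job. There is more than one size of the tongs; the one meant has the size given above.

How it is judged:
By the outcome, as a careful person would: the job done as asked, in the order asked, and still so for the second after the job is handed in, while the arm keeps its last pose, push and grip.
It also fails if it takes over 54 s, if anything falls off the work surface, if the arm or the gripper's body presses on something with over 40 N, if the wrist force passes 120 N, or if a joint passes its speed limit or range.

## Robot

A 7-joint arm with a two-finger parallel gripper is mounted at the origin on the work surface. World frame = base frame: x ahead of the robot, y to its left, z up, the work surface at z = 0. Lengths are in m, angles in rad, forces in N, time in s.
With the tool pointing down it reaches from about 0.4 to 0.75 m from the base axis. Payload 19.5 kg.
Tool frame: the origin (TCP) lies at the very end of the fingers, on their centre line; the grasp point (between the pads) lies 19 mm behind it; x points along the fingers, y is the direction in which the jaws open and shut, and the axes are right-handed (so a half turn about x gives the same grasp; the last joint's range is limited). The gripper opens to 85 mm and grips with 20 to 120 N. Pads are 22 mm wide; open, the fingers measure 114 mm over their backs; the gripper's body (76 mm by 85 mm) begins 54 mm behind the grasp point. The pads swing forward as they close: fully open they stand 13 mm farther back than shut.
Start: joints at [-1.229, 0.707, -0.028, 1.485, 0.022, 0.951, -0.075], TCP at [0.215, 0.533, 0.231] pointing down, gripper open.
Joint ranges: [-2.71, 2.71], [-0.32, 2.16], [-1.57, 1.52], [0, 2.45], [-1.46, 4.6], [0, 2.02], [-2.83, 2.83]. Speed limits (rad/s): [1.89, 1.89, 2.57, 2.57, 3.01, 3.01, 3.01].

## Interface

Orientations are given as a rotation vector (axis times angle).
In Python, from rig import ctrl gives the robot as it stands. Calls block until the motion is done:
- ctrl.move_ptp(position, orientation): joint-space move of the TCP to a pose.
- ctrl.move_l(position, v=0.15, ori=None): straight line of the TCP; ori=None keeps the orientation; v is the mean speed in m/s.
- ctrl.move_j(angles): joint-space move.
- ctrl.command_gripper(opening, grip_force=None): finger opening in m; grip_force is the grip in N (None keeps the last); returns when the fingers have stopped.
- ctrl.pause(seconds).
- ctrl.inverse_kinematics(position, orientation): joint angles nearest the present ones, or None.
- ctrl.read_state(): the state.
- ctrl.snapshot(name): name is "side" or "top" or "wrist"; returns the picture (420x560x3 uint8, red, green, blue); there is no depth.
- ctrl.camera_model(name): a dict with "camera_matrix" (3x3 intrinsics, pixels), "D" ([k1, k2, p1, p2, k3] as OpenCV has them; the pictures are not rectified), "position" and "rotation" of the camera in the world. Camera axes: x right, y down, z forward; pixel columns grow to the right and rows downward; lengths in m; the calibration is good to about 2 mm. A picture is of the moment at which its call begins: read the wrist's pose just before it. camera_model takes no time and is no camera call; for the wrist camera it gives the pose at the moment of the call.
A pose or a line that the arm cannot do raises ctrl.MotionError and nothing moves.
- ctrl.hand_in(): hands the job in, once; it reports no verdict.
Trained networks look in the newest picture that a camera, given by its name, has taken for a name from the list of things; names that differ only in an ending like _2 or _b are one class to them, and where a whole thing is asked for, a point or a joint stands for the part that bears it (a point fixed in the world has none). Each returns a list of dicts, best first, with "confidence" (0 to 1); they miss things now and then, are a little off and sometimes report something else, mostly with a low value. They report only what shows in the picture. A call takes as long as a camera call. They do not tell look-alikes from the thing itself.
- ctrl.look_for(name, camera): "rect" ([left, top, right, bottom] in pixels, round what is visible of it).
- ctrl.silhouettes(name, camera): "region" (420x560 bool, what is visible of it) and "rect" ([left, top, right, bottom] in pixels, round what is visible of it).
The state is a dict: "t": time; "joint_pos": joint angles; "qvel": joint speeds; "tau": joint torques, N m; "tcp_pos": TCP position; "ee_rot": TCP orientation; "wrist_force": force on the tool from outside, world axes, zero at the start; "torque": the same for the moment, N m; "grip_width": finger opening in m.
Only numpy, scipy, OpenCV 4.12 (cv2) and the standard library are available. Lean on these libraries where they do the work, as an engineer would, in place of code of your own. Each camera call takes 0.05 s, during which the arm holds its last target.

## Working session

There is one attempt and no reset: what is moved stays moved. The work goes in short steps, each a Python script; the robot and the scene stay as the last script left them, time stands still between calls to the robot, and variables do not carry over. Pictures are saved under pics/ and viewed, and the job is handed in when it is done.

```bash
ls; mkdir -p pics; python3 - <<'E'
from rig import ctrl
import cv2
s=ctrl.read_state(); print(s['t'],s['tcp_pos'],s['ee_rot'],s['grip_width'])
for c in ("side","top","wrist"):
    im=ctrl.snapshot(c); cv2.imwrite(f"pics/{c}0.png",im[:,:,::-1])
    m=ctrl.camera_model(c); print(c,m)
    for n in ("tin","tongs","block","biscuit","tong_rest"):
        print(n,[(round(d['confidence'],2),[int(v) for v in d['rect']]) for d in ctrl.look_for(n,c)])
print(ctrl.read_state()['t'])
E
```

```text
pics
0.0 [0.21518365 0.53295627 0.23082236] [ 0.30023848  1.54994803 -0.30189789] 0.08555299758522049
side {'camera_matrix': array([[454.56601026,   0.        , 281.60652414],
       [  0.        , 454.56601026, 210.16283152],
       [  0.        ,   0.        ,   1.        ]]), 'D': array([-0.05385734,  0.        ,  0.        ,  0.        ,  0.        ]), 'position': array([-0.05972782, -0.55637158,  0.94845648]), 'rotation': array([-2.25316839,  0.88276144, -0.35586266])}
tin [(0.71, [195, 147, 236, 194]), (0.28, [324, 267, 406, 320])]
tongs [(0.8, [324, 268, 411, 321]), (0.78, [280, 342, 311, 407]), (0.4, [366, 185, 397, 211])]
block [(0.63, [291, 195, 314, 214])]
biscuit [(0.72, [290, 185, 311, 201]), (0.39, [388, 212, 454, 262])]
tong_rest [(0.76, [336, 285, 388, 326])]
top {'camera_matrix': array([[430.15160398,   0.        , 274.06941764],
       [  0.        , 430.15160398, 205.80132883],
       [  0.        ,   0.        ,   1.        ]]), 'D': array([0.01088302, 0.        , 0.        , 0.        , 0.        ]), 'position': array([ 0.4440918 , -0.01448504,  1.2067359 ]), 'rotation': array([-2.21522959,  2.16643379, -0.04640349])}
tin [(0.61, [134, 187, 184, 227])]
tongs [(0.9, [361, 180, 392, 255]), (0.64, [125, 114, 156, 143]), (0.52, [376, 303, 385, 332])]
block [(0.51, [239, 160, 261, 182])]
biscuit [(0.47, [241, 157, 252, 176])]
tong_rest [(0.51, [355, 200, 385, 240])]
wrist {'camera_matrix': array([[331.30085724,   0.        , 281.25532563],
       [  0.        , 331.30085724, 213.25548466],
       [  0.        ,   0.        ,   1.        ]]), 'D': array([-0.04284902,  0.        ,  0.        ,  0.        ,  0.        ]), 'position': array([0.14417669, 0.56023827, 0.37434992]), 'rotation': array([2.38829993, 1.60936551, 0.24544911])}
tin [(0.52, [191, 378, 217, 395])]
tongs []
block []
biscuit []
tong_rest []
0.9
```

View pics/side0.png

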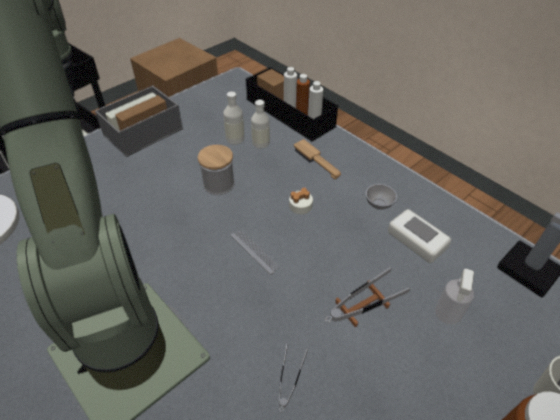

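View pics/top0.png

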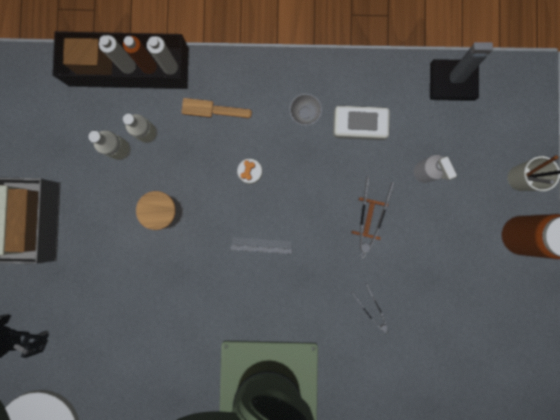

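View pics/wrist0.png

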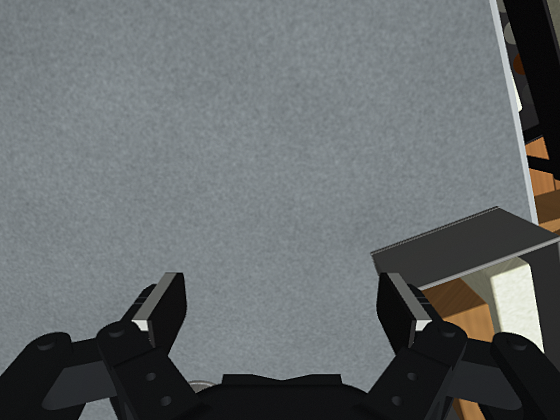

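The side and top pictures agree. The tin with its wooden lid is on the left (top picture about 156,210), the disc and biscuit are at (249,171), and the big tongs lie on the rest at (375,215). The smaller look-alike tongs are at (375,310). Next I'll write helpers and measure.

```bash
cat > h.py <<'E'
from rig import ctrl
import numpy as np, cv2
from scipy.spatial.transform import Rotation as R
def snap(c,name=None):
    m=ctrl.camera_model(c); im=ctrl.snapshot(c)
    if name: cv2.imwrite(f"pics/{name}.png",im[:,:,::-1])
    return im,m
def ray(m,px,z):
    u=cv2.undistortPoints(np.array(px,float).reshape(-1,1,2),m["camera_matrix"],m["D"]).reshape(-1,2)
    d=R.from_rotvec(m["rotation"]).apply(np.c_[u,np.ones(len(u))]); c=m["position"]
    return c+d*((z-c[2])/d[:,2])[:,None]
def proj(m,P):
    r=R.from_rotvec(m["rotation"]).inv(); rv=r.as_rotvec()
    return cv2.projectPoints(np.array(P,float).reshape(-1,1,3),rv,-r.apply(m["position"]),m["camera_matrix"],m["D"])[0].reshape(-1,2)
def ori(yaw,flip=False):
    y=np.array([-np.sin(yaw),np.cos(yaw),0])*(-1 if flip else 1); x=np.array([0,0,-1.])
    return R.from_matrix(np.c_[x,y,np.cross(x,y)]).as_rotvec()
def pca(reg,m,z):
    ys,xs=np.nonzero(reg); P=ray(m,np.c_[xs,ys],z)[:,:2]; c=P.mean(0); w,v=np.linalg.eigh(np.cov((P-c).T)); d=v[:,1]*(1 if v[0,1]>0 else -1)
    a=(P-c)@d; b=(P-c)@np.array([-d[1],d[0]])
    return c,np.degrees(np.arctan2(d[1],d[0])),np.ptp(a),np.ptp(b)
E
python3 - <<'E'
from h import *
s=ctrl.read_state(); print(R.from_rotvec(s['ee_rot']).as_matrix().round(3))
m=ctrl.camera_model("wrist"); print("cam in tool",R.from_rotvec(s['ee_rot']).inv().apply(m['position']-s['tcp_pos']), "fwd in tool",(R.from_rotvec(s['ee_rot']).inv()*R.from_rotvec(m['rotation'])).as_matrix()[:,2])
for c in ("top","side"):
    m=ctrl.camera_model(c)
    for n,z in (("tin_lid_top",.117),("tongs",.03),("biscuit",.04),("block",.03)):
        for d in ctrl.silhouettes(n,c)[:3]: print(c,n,round(d['confidence'],2),pca(d['region'],m,z),np.array(d['rect']).round())
m=ctrl.camera_model("top"); print(ray(m,[[365,252],[366,180],[392,182],[156,210]],.03))
for n in (0,3.14159):
  for p,f in (([.42,.3,.15],0),([.42,.3,.15],1),([.38,-.29,.02],0),([.38,-.29,.02],1),([.46,.06,.03],0),([.46,.06,.03],1)):
    if n==0: q=ctrl.inverse_kinematics(np.array(p),ori(0,f)); print(p,f,None if q is None else np.round(q,2))
E
```

```text
[[-0.     0.374  0.927]
 [-0.     0.927 -0.374]
 [-1.    -0.    -0.   ]]
cam in tool [-0.14307351 -0.00153414 -0.07609824] fwd in tool [ 9.54413046e-01 -5.17796078e-04  2.98488642e-01]
top tin_lid_top 0.65 (array([0.48306217, 0.2975749 ]), np.float64(77.99889281756792), np.float64(0.0983235146130903), np.float64(0.09658798237183468)) [139. 192. 178. 229.]
top tin_lid_top 0.58 (array([ 0.43649404, -0.24813855]), np.float64(-24.387113251094128), np.float64(0.17703812343009862), np.float64(0.050234264540695225)) [359. 188. 391. 254.]
top tongs 0.94 (array([ 0.47389163, -0.26909442]), np.float64(-12.768529553702242), np.float64(0.21682061599581187), np.float64(0.0746965047657577)) [358. 178. 396. 258.]
top tongs 0.71 (array([ 0.49594251, -0.3007339 ]), np.float64(-18.19062967628463), np.float64(0.18630782945423013), np.float64(0.01155463785217317)) [370. 186. 396. 246.]
top tongs 0.58 (array([ 0.21505557, -0.29536475]), np.float64(19.693644372048198), np.float64(0.12497525871791845), np.float64(0.01790546000285474)) [369. 289. 385. 334.]
top biscuit 0.72 (array([0.59996103, 0.07023601]),
[... 1501 characters left out ...]
(array([0.58025232, 0.04422203]), np.float64(-17.458667795610328), np.float64(0.07550154695688535), np.float64(0.0683913185118079)) [290. 198. 314. 217.]
[[ 0.38427038 -0.25305194  0.03      ]
 [ 0.58087842 -0.25351992  0.03      ]
 [ 0.57688425 -0.32456169  0.03      ]
 [ 0.48584796  0.32028784  0.03      ]]
[0.42, 0.3, 0.15] 0 [-0.59  0.74 -0.16  1.8   0.19  0.62  0.71]
[0.42, 0.3, 0.15] 1 [-1.    0.83  0.61  1.81 -0.69  0.73 -1.57]
[0.38, -0.29, 0.02] 0 [ 0.73  0.96 -0.26  2.    0.83  0.29  1.33]
[0.38, -0.29, 0.02] 1 [ 0.53  0.96  0.1   2.01 -0.43  0.19 -0.56]
[0.46, 0.06, 0.03] 0 [-0.13  0.93 -0.12  2.05  0.52  0.19  0.85]
[0.46, 0.06, 0.03] 1 [-0.3   0.94  0.19  2.06 -0.81  0.22 -0.97]
```

```bash
python3 - <<'E'
from h import *
ctrl.command_gripper(0.0,30)
ctrl.move_ptp([.479,.292,.19],ori(0))
snap("wrist","w1")
f0=ctrl.read_state()['wrist_force']; print(ctrl.read_state()['t'],f0)
ctrl.move_l([.479,.292,.122],v=.1)
z=.122
while z>.1025:
    z-=.0015
    ctrl.move_l([.479,.292,z],v=.03)
    s=ctrl.read_state(); print(round(z,4),s['tcp_pos'].round(4),(s['wrist_force']-f0).round(1))
    if (s['wrist_force']-f0)[2]>22: break
print(s['t']); 
E
```

```text
3.4667 [-1.04541892 -0.10859888 -0.37411357]
0.1205 [0.4791 0.2921 0.1208] [ 1.   0.8 -0. ]
0.119 [0.479 0.292 0.119] [1.3 0.2 0. ]
0.1175 [0.479  0.292  0.1174] [ 0.8 -0.9  0.4]
0.116 [0.479  0.292  0.1159] [1.2 0.3 0.9]
0.1145 [0.479  0.292  0.1144] [-0.1  0.5 -0. ]
0.113 [0.479 0.292 0.113] [1.  0.8 0.3]
0.1115 [0.479  0.292  0.1115] [ 1.3 -0.4  2.5]
0.11 [0.479 0.292 0.11 ] [0.6 0.  2.7]
0.1085 [0.479  0.292  0.1085] [1.7 0.9 2.5]
0.107 [0.479  0.292  0.1071] [-0.2 -0.3  5.4]
0.1055 [0.4791 0.2921 0.1068] [-5.4 -3.5 31.6]
7.05
```

View pics/w1.png

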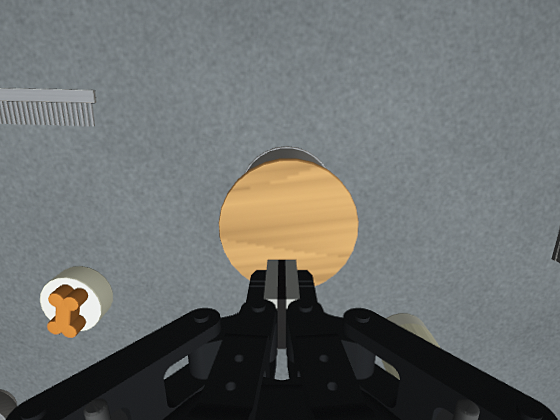

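The lid went hard onto its stop at z = 0.107, so it's home. Next I measure the biscuit and the tongs with the wrist camera.

```bash
python3 - <<'E'
from h import *
ctrl.move_l([.479,.292,.2],v=.15)
ctrl.move_ptp([.50,.06,.2],ori(0,True))
ctrl.pause(.2)
im,m=snap("wrist","w2")
for n,z in (("biscuit",.05),("block",.03)):
    for d in ctrl.silhouettes(n,"wrist")[:2]: print(n,round(d['confidence'],2),pca(d['region'],m,z),np.array(d['rect']).round())
ctrl.command_gripper(.085)
ctrl.move_ptp([.42,-.26,.2],ori(-.22,True))
ctrl.pause(.2)
im,m=snap("wrist","w3"); np.save("m3.npy",m,allow_pickle=True)
for n,z in (("tongs",.04),("tong_rest",.02)):
    for d in ctrl.silhouettes(n,"wrist")[:3]: print(n,round(d['confidence'],2),pca(d['region'],m,z),np.array(d['rect']).round())
im,m=snap("side","s3")
print(ctrl.read_state()['t'])
E
```

```text
biscuit 0.92 (array([0.60074723, 0.06765005]), np.float64(-16.24233650243747), np.float64(0.0509248160564756), np.float64(0.032420394000798394)) [247.  47. 293. 115.]
block 0.73 (array([0.60023959, 0.06077049]), np.float64(80.89784020262226), np.float64(0.06585269256870822), np.float64(0.06572381330132389)) [236.  44. 312. 120.]
block 0.61 (array([ 0.40215648, -0.24149363]), np.float64(12.981592824751175), np.float64(0.07649694399439849), np.float64(0.012778717023151708)) [548. 245. 560. 308.]
tongs 0.82 (array([ 0.2484551 , -0.28065998]), np.float64(33.03836171966759), np.float64(0.13269409312469244), np.float64(0.04639305725609131)) [281. 289. 377. 375.]
tongs 0.61 (array([ 0.47777768, -0.27228071]), np.float64(-12.476903214922777), np.float64(0.2119891299833147), np.float64(0.07298128234735765)) [231.   0. 326. 242.]
tong_rest 0.6 (array([ 0.47870707, -0.27050692]), np.float64(-11.871680612554233), np.float64(0.10212894255404856), np.float64(0.07945045249326257)) [235.  72. 320. 185.]
tong_rest 0.49 (array([ 0.47929921, -0.27229742]), np.float64(-12.193434529482337), np.float64(0.22619024156179815), np.float64(0.07792845742198277)) [231.   0. 328. 244.]
12.2083
```

View pics/w2.png

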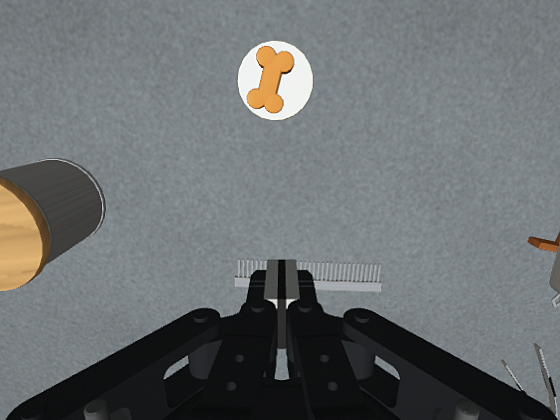

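View pics/w3.png

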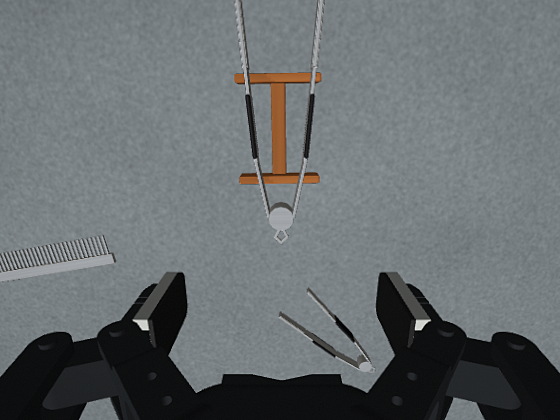

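View pics/s3.png

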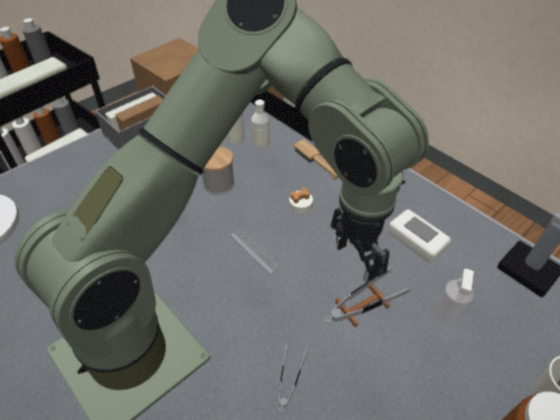

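w2 shows the biscuit at (270,80). In w3 the rest and the full-size tongs have their pivot at (281,216) and the black covers around rows 95–157. The small look-alike sits at lower right of centre, (330,335). Now I'll work out the grip pose.

```bash
python3 - <<'E'
from h import *
m=np.load("m3.npy",allow_pickle=True).item()
P=ray(m,[[281,216],[248,95],[311,95],[254,157],[305,157]],.042)[:,:2]; 
piv=ray(m,[[281,216]],.04)[0,:2]
print(P.round(4)); g=P[1:].mean(0); d=g-piv
print("grip",g,"piv",piv,np.linalg.norm(d),"yaw",np.degrees(np.arctan2(d[1],d[0])), "cover len",np.linalg.norm((P[1]+P[2]-P[3]-P[4])/2),"w",np.linalg.norm(P[1]-P[2]),np.linalg.norm(P[3]-P[4]))
# rest bars (top z=.02) mid of far bar & near bar
B=ray(m,[[236,78],[321,78],[240,178],[319,178]],.02)[:,:2]; a=B[:2].mean(0);b=B[2:].mean(0);d=a-b
print("rest",b+d*55/95,np.linalg.norm(d),np.degrees(np.arctan2(d[1],d[0])))
# overlay check
im=cv2.imread("pics/w3.png"); yaw=np.radians(-12.3); u=np.array([np.cos(yaw),np.sin(yaw)]);n=np.array([-u[1],u[0]])
for L,w,z in ((0,0,.04),(57,27,.042),(57,-27,.042),(113,27,.042),(113,-27,.042),(85,0,.04),(30,-40,.02),(30,40,.02),(125,40,.02),(125,-40,.02),(188,0,.04)):
    p=g+u*(L-85)/1000+n*w/1000; q=proj(m,[[*p,z]])[0]; cv2.circle(im,tuple(int(v) for v in q.round()),2,(0,0,255),-1)
cv2.imwrite("pics/w3o.png",im[:300])
E
```

```text
[[ 0.4    -0.2559]
 [ 0.513  -0.2521]
 [ 0.5011 -0.305 ]
 [ 0.4601 -0.2443]
 [ 0.45   -0.2894]]
grip [ 0.48103689 -0.27269032] piv [ 0.39932152 -0.25579459] 0.08344380005570184 yaw -11.682037938195986 cover len 0.05332065914809246 w 0.05423504802271649 0.04617226574431503
rest [ 0.48441797 -0.27278999] 0.0927439065434327 -12.098515838259528
```

View pics/w3o.png

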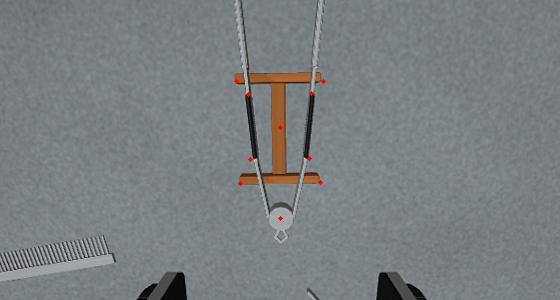

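```bash
python3 - <<'E'
from h import *
y=np.radians(-12.2); g=[.482,-.2727]
ctrl.move_ptp([*g,.12],ori(y,True))
ctrl.move_l([*g,.011],v=.12)
ctrl.command_gripper(.047,30)
s=ctrl.read_state(); print(s['t'],s['tcp_pos'],s['grip_width'],s['wrist_force'].round(1))
snap("wrist","w4")
ctrl.move_l([*g,.10],v=.1)
s=ctrl.read_state(); print(s['t'],s['tcp_pos'],s['grip_width'],s['wrist_force'].round(1))
snap("wrist","w5");snap("side","s5")
print(ctrl.read_state()['t'])
E
```

```text
14.225 [ 0.48231094 -0.27305272  0.01177042] 0.04747937084338724 [-0.2  1.   8.4]
15.3167 [ 0.4818693  -0.27249399  0.09943006] 0.04726848641526867 [ 0.5 -1.1 -0.9]
15.4167
```

View pics/w5.png

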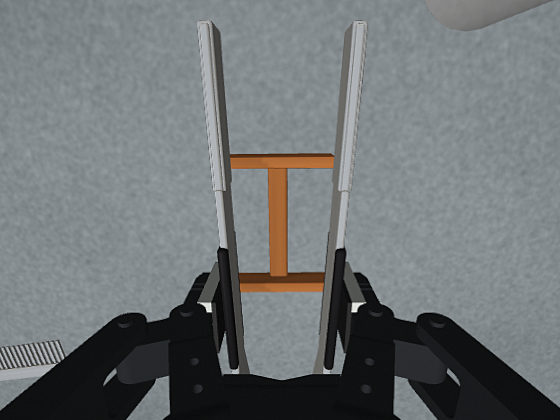

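View pics/s5.png

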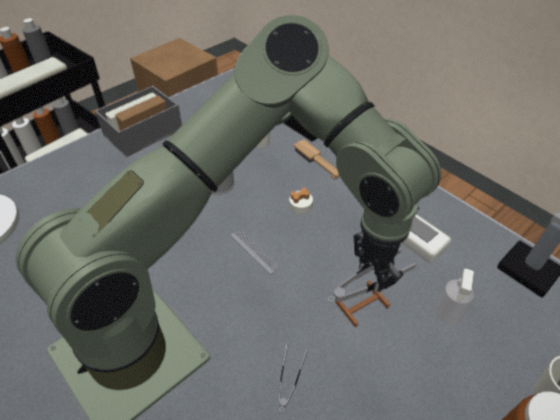

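View pics/w4.png

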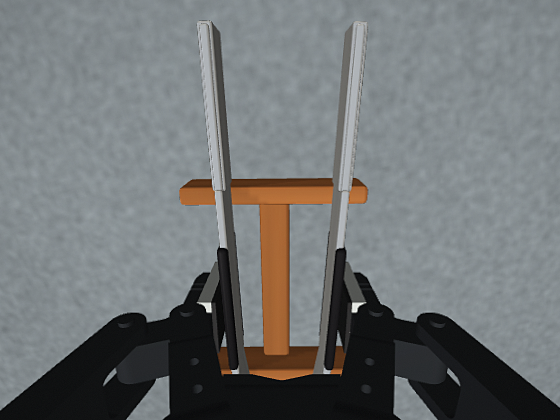

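The tongs are held, and the tips sit at the same pixels before and after the lift ((205,20) and (360,20)), so they didn't slip or tilt. Next is the tip centre in the tool frame, then the approach.

```bash
python3 - <<'E'
from h import *
m=ctrl.camera_model("wrist"); s=ctrl.read_state()
P=ray(m,[[198,21],[213,24],[352,24],[367,21],[214,190],[351,190]],s['tcp_pos'][2]+.0185+.008)
T=R.from_rotvec(s['ee_rot']).as_matrix()
r=(P-s['tcp_pos'])@T; print((r*1000).round(1))  # along: -z_tool is forward (flip)
E
```

```text
[[ -26.6  -24.7 -103.7]
 [ -26.6  -20.  -102.8]
 [ -26.6   24.  -102.8]
 [ -26.6   28.8 -103.7]
 [ -26.5  -22.8  -48.7]
 [ -26.5   26.8  -48.7]]
```

```bash
cat >> h.py <<'E'
B=np.array([.600,.0697]); YB=np.radians(-16.2)
def tcp_for(z,fwd=.0805): 
    return [*(B-fwd*np.array([np.cos(YB),np.sin(YB)])),z]
E
python3 - <<'E'
from h import *
ctrl.move_l([.482,-.2727,.13],v=.1)
ctrl.move_l(tcp_for(.13),v=.15,ori=ori(YB,True))
ctrl.move_l(tcp_for(.055),v=.1)
ctrl.pause(.3)
s=ctrl.read_state(); print(s['t'],s['tcp_pos'],s['grip_width'],s['wrist_force'].round(1))
im,m=snap("wrist","w6");snap("side","s6")
T=R.from_rotvec(s['ee_rot']).as_matrix()
for d in ctrl.silhouettes("biscuit","wrist")[:2]:
    c,a,l,w=pca(d['region'],m,.05); print(d['confidence'],c,a,l,w, ((np.array([*c,.05])-s['tcp_pos'])@T*1000).round(1))
E
```

```text
19.6667 [0.52280037 0.092216   0.05525516] 0.046992400955674966 [ 0.   0.4 -0. ]
0.92 [0.60109198 0.06797599] -14.232626792850871 0.049879890821233966 0.03093176819423077 [  5.3   1.4 -81.9]
```

View pics/w6.png

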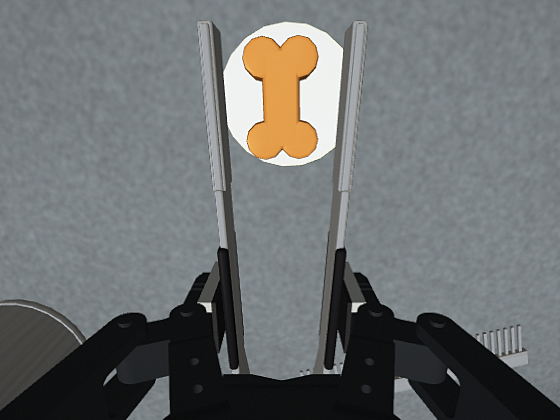

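View pics/s6.png

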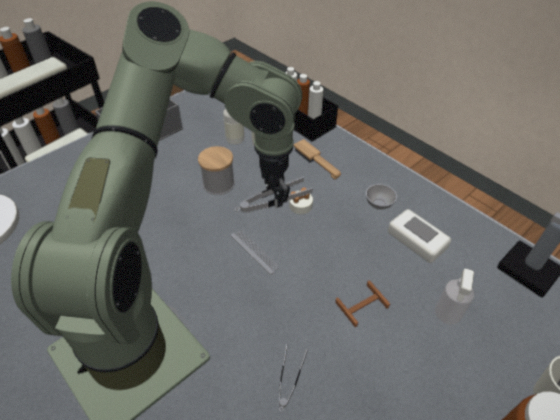

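Well centred: the biscuit is at +1.4 mm laterally and the tongs at +2.0 mm. Descend and close.

```bash
python3 - <<'E'
from h import *
ctrl.move_l(tcp_for(.0235,.079),v=.05)
s=ctrl.read_state(); print(s['t'],s['tcp_pos'],s['grip_width'],s['wrist_force'].round(1))
snap("wrist","w7")
ctrl.command_gripper(.030,30)
ctrl.pause(.3)
s=ctrl.read_state(); print(s['t'],s['tcp_pos'],s['grip_width'],s['wrist_force'].round(1))
snap("wrist","w8");snap("side","s8")
E
```

```text
20.6 [0.5242264  0.09167409 0.02368144] 0.0471391508810905 [-0.5  0.4 -0.9]
21.1667 [0.52431987 0.09171411 0.02365533] 0.040670831660459095 [0.8 0.4 4. ]
```

View pics/w7.png

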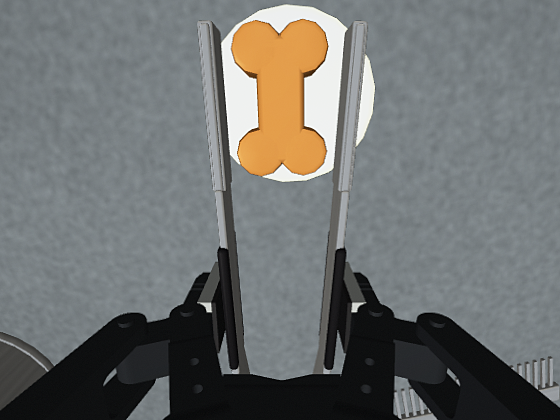

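View pics/w8.png

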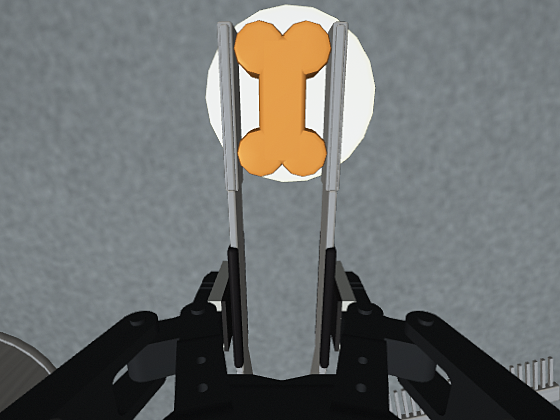

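The tips are closed on both knobs, with 40.7 mm over the covers. Lift.

```bash
python3 - <<'E'
from h import *
s=ctrl.read_state();p=s['tcp_pos']
ctrl.move_l([p[0],p[1],.0237+.102],v=.06)
ctrl.pause(.7)
s=ctrl.read_state(); print(s['t'],s['tcp_pos'],s['grip_width'],s['wrist_force'].round(1),abs(s['qvel']).max())
im,m=snap("wrist","w9");snap("side","s9");snap("top","t9")
E
```

```text
23.8167 [0.52428095 0.09173898 0.1256911 ] 0.04050770222813546 [ 0.4 -0.4 -1.1] 0.0013540690314746832
```

View pics/w9.png

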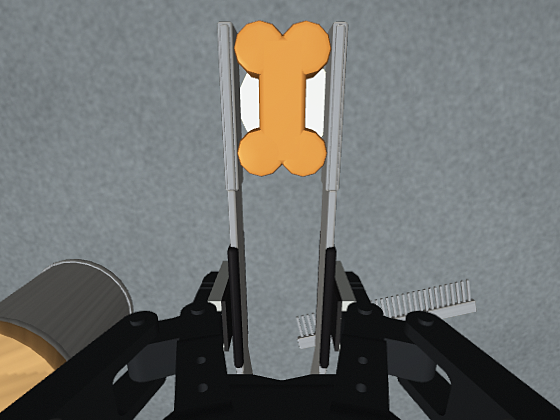

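View pics/s9.png

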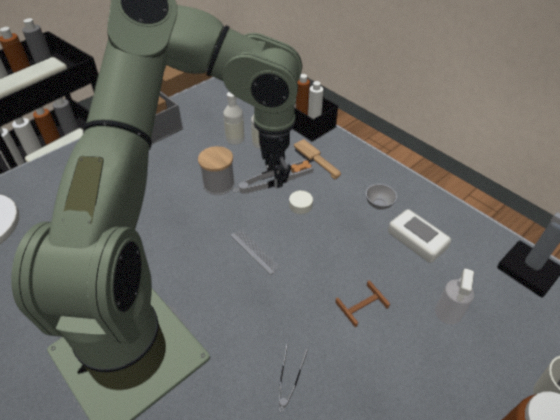

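View pics/t9.png

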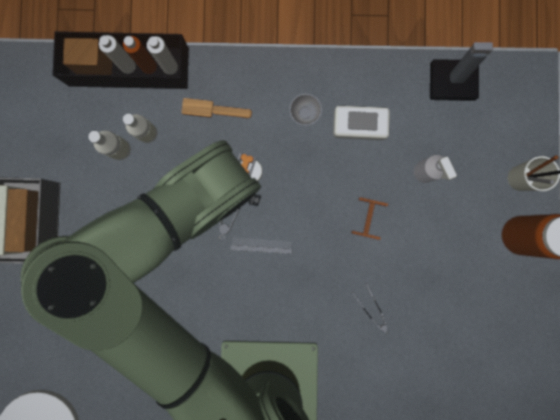

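```bash
python3 - <<'E'
from h import *
ctrl.hand_in()
s=ctrl.read_state(); print(s['t'],s['grip_width'])
E
```

```text
the job is handed in; nothing more can be done
the job is handed in; nothing more can be done
```

The job is handed in, with the tongs still shut on the biscuit about 10 cm above the disc.

- **Tin lid:** I pressed it down with closed fingers until it hit a hard stop at z = 0.1068 m, where fully home is 0.107 m. The push peaked at about 32 N. I did not measure the lid again after that.
- **Tongs:** I took the full-size pair from the rest, half open at 47 mm. They did not slip in the lift, going by the wrist pictures, and I left the small look-alike pair alone.
- **Biscuit:** I closed the tongs over both knobs, 40.5 mm over the covers with 30 N of grip, and lifted 102 mm.
- **Last checks (at 23.8 s):**
  - The biscuit looks the same in the wrist picture before and after the lift.
  - The arm was nearly still.
  - In the side and top pictures, the other things that show are where they were.

The wrist camera put the biscuit about 2 mm to one side of where the top and side cameras put it. It showed the same offset on the tongs, so it cancelled out. The wrist also felt a brief upward push of about 4 N while the tongs closed, probably a light touch on the disc.

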